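# Stand the toppled sofa leg under the lever press and hold its glide down

## Task

A glide has just been glued on each sofa leg, and the leg that belongs under the lever press has toppled over the fence of the lane. Stand it upright in the lane again, glide on top and squarely under the press pad, and let go of it; then swing the sprung press lever forward and down to its stop, so that the pad bears on the glide, and finish while still holding the lever hard down there, without knocking the other legs and things about.

Things in the scene. Friction and masses are not known exactly. Their poses are not given: they have to be found in the camera images.
- press: Lever press fixed to the bench. Origin: on the bench top straight below the middle of the lowered pad; x points from the press's front to the pivot bracket at its back, y along the lane, z up. Plywood bed 12 mm thick, x = -45 to 55 mm, y = -205 to 155 mm. The lane on it is 58 mm wide, centred on the origin: fence behind (x = 29 to 44 mm), 25 mm high above the bed; lip in front (x = -39 to -29 mm), 6 mm high.
- press_spot (a point): Point on the top of the plywood bed, 12 mm above the press origin: where the middle of the leg's underside has to stand.
- leg: The toppled sofa leg, beech, about 100 g: square block 44 x 44 mm, 54 mm long, tapering to 34 mm square at 75 mm, then a round glide 29 mm wide, 4 mm thick. Origin: middle of the big square end that stands on the bed; z along the leg to the glide, x and y square to its sides. At the start it leans back over the fence near the spot, big end in the lane, glide towards press +x, 31 degrees above level.
- leg_top (a point): Middle of the glide's outer face, 79 mm from the leg's origin along its z axis.
- lever (a joint): Angle of the press lever: 0 = at rest, standing up and leaning 5 degrees to the back, growing as it swings forward and down, 1.66 = level at its stop. A torsion spring always drives it back up, 0.6 N m at rest, 2.3 N m at the stop; with the pad on a leg some 17 N straight down on the grip keeps it at the stop.
- lever_grip (a point): Middle of the round black hand grip at the lever's end, 28 mm in diameter, 70 mm long along the lever, its free end 25 mm beyond this point. It moves in the plane press y = 0 on an arc of radius 225 mm about lever_pivot: at rest 190 mm behind the press origin, 339 mm above the bench; at the stop 55 mm in front of the origin, 115 mm above the bench.
- lever_pivot (a point): Middle of the lever's pivot pin, which lies along press y, 170 mm behind the press origin and 115 mm above the bench, in a bracket with two grey cheeks (up to 139 mm high, 62 mm over both in y, press x = 145 to 235 mm). The lever is a flat steel bar 16 mm wide in y, 26 mm deep.
- pad_face (a point): Middle of the face of the round black rubber pad (36 mm in diameter) under the lever, 170 mm from the pivot, 30 mm below the bar's middle line. It is on a sprung plunger (12 mm travel); at the stop its face would be 85 mm above the bench, so an upright leg (top at 91 mm) pushes it in 6 mm, with 12 N.
- leg_b: Neighbouring sofa leg of the same kind, upright in the lane about 115 mm from the press spot on the press +y side, to be left alone. Origin in the middle of its underside.
- leg_c: Neighbouring sofa leg of the same kind, upright in the lane about 113 mm from the press spot on the press -y side, to be left alone. Origin in the middle of its underside.
- leg_d: Another sofa leg of the same kind, upright in the lane beyond leg_c, about 175 mm from the press spot, to be left alone. Origin in the middle of its underside.
- spray_can: Spray can, 64 mm in diameter and 190 mm high, upright on the bench, to be left alone. Origin in the middle of its underside.
- glue_bottle: White glue bottle, 54 mm in diameter and 130 mm high, upright on the bench, to be left alone. Origin in the middle of its underside.
- sanding_block: Grey sanding block, 75 by 50 by 32 mm, on the bench, to be left alone.
- screwdriver: Screwdriver with a blue handle, lying on the bench, to be left alone.
Mind the look-alikes: they are no part of the job. What is shaped like the leg but green or turquoise is not meant.

How it is judged:
By the outcome, as a careful person would: the job done as asked, in the order asked, and still so for the second after the job is handed in, while the arm keeps its last pose, push and grip.
It also fails if it takes over 58 s, if anything falls off the work surface, if the arm or the gripper's body presses on something with over 40 N, if the wrist force passes 120 N, or if a joint passes its speed limit or range.

## Robot

A 6-joint arm with a two-finger parallel gripper is mounted at the origin on the work surface. World frame = base frame: x ahead of the robot, y to its left, z up, the work surface at z = 0. Lengths are in m, angles in rad, forces in N, time in s.
With the tool pointing down it reaches from about 0.35 to 0.775 m from the base axis. Payload 5.5 kg.
Tool frame: the origin (TCP) lies on the mounting face of the last link; the fingertips stand 173 mm ahead of it and the grasp point (between the pads) lies 155 mm ahead of it; z points along the fingers, y is the direction in which the jaws open and shut (so a half turn about z gives the same grasp; the last joint's range is limited). The gripper opens to 85 mm and grips with 20 to 120 N. Pads are 22 mm wide; open, the fingers measure 114 mm over their backs; the gripper's body (76 mm by 85 mm) begins 54 mm behind the grasp point. The pads swing forward as they close: fully open they stand 13 mm farther back than shut.
Start: joints at [1.152, 0.313, 0.046, 1.304, 0, 1.431], TCP at [0.158, 0.553, 0.405] pointing down, gripper open.
Joint ranges: [-2.76, 2.76], [-0.86, 1.69], [-1.03, 1.26], [-2.2, 2.34], [-1.47, 1.5], [-3.14, 3.14]. Speed limits (rad/s): [2.57, 2.57, 3.14, 3.14, 3.14, 3.14].

## Interface

Orientations are given as a unit quaternion [w, x, y, z].
In Python, from workcell import * gives the robot as it stands. The module is installed in compiled form; this text tells all that it offers.
- The arm moves only by the shell command python3 -m crank 'ROWS' [FORCE]. ROWS is JSON, a list of rows, each a list of 7 numbers: the shift along the tool's x, y, z in mm, then the turn, a rotation vector about the tool's x, y, z in degrees, then the opening, from 0 (shut) to 1 (fully open). A call has exactly 8 rows; each row shifts and turns the commanded pose from where the row before left it, along the tool's axes as they then stand; what a row does not reach is not made up. A row lasts 1/8 s, in which the tool goes at most 62.5 mm and 10.7 degrees, less where a joint would pass 70% of its speed; a pose out of reach is approached as far as the arm can. A call with a gripper value outside its range is refused whole. The fingers move at their own pace and stop on an object; FORCE is the grip in N (left out, the last holds). Time passes only in rows, so rows that do not move let the fingers close, or fill a call up. It gives the time, the measured TCP pose, the force and the opening at its end, in the units of the state.
- get_state(): the state, without advancing time (a new reading comes with each control period).
- read_camera(name): name is "scene" or "top" or "wrist"; returns the picture (420x560x3 uint8, blue, green, red); there is no depth.
- calibration(name): a dict with "fx", "fy", "cx", "cy" (pixels), "extrinsics" (4x4, takes a point from world to camera coordinates). Camera axes: x right, y down, z forward; pixel columns grow to the right and rows downward; lengths in m; the calibration is good to about 2 mm. The wrist camera is an equidistant fisheye: a pixel r from the principal point sees the ray r / f radians off the axis. A picture is of the moment at which its call begins: read the wrist's pose just before it. calibration takes no time and is no camera call; for the wrist camera it gives the pose at the moment of the call.
- hand_in(): hands the job in, once; it reports no verdict.
The state is a dict: "clock": time; "joint_pos": joint angles; "qvel": joint speeds; "tau": joint torques, N m; "tcp_pos": TCP position; "orientation": TCP orientation; "wrist_force": force on the tool from outside, world axes, zero at the start; "ft_torque": the same for the moment, N m; "finger_gap": finger opening in m.
Only numpy, scipy, OpenCV 4.12 (cv2) and the standard library are available. Lean on these libraries where they do the work, as an engineer would, in place of code of your own. Each camera call takes 0.05 s, during which the arm holds its last target.

## Working session

There is one attempt and no reset: what is moved stays moved. The work goes in short steps, Python scripts to look and compute and a shell command to move; the robot and the scene stay as the last step left them, time stands still between calls to the robot, and variables do not carry over. Pictures are saved under pics/ and viewed, and the job is handed in when it is done.

```bash
mkdir -p pics
python3 - <<'E'
from workcell import *
import cv2
s=get_state()
print(s)
for n in ["scene","top","wrist"]:
    c=calibration(n); print(n,c)
    cv2.imwrite(f"pics/{n}0.png",read_camera(n))
E
ls
```

```text
{'clock': 0.0, 'joint_pos': array([1.15240551e+00, 3.13999979e-01, 4.49390412e-02, 1.30362470e+00,
       3.25599971e-05, 1.43122104e+00]), 'qvel': array([ 0.00084317, -0.00062625, -0.0005093 ,  0.00105917,  0.00070488,
       -0.0014106 ]), 'tau': array([ 5.09805795e-04, -4.80618775e+01,  2.98535872e+01,  1.94230280e-02,
       -4.21012219e-04, -2.71516569e-06]), 'tcp_pos': array([0.15815263, 0.55259742, 0.4037925 ]), 'orientation': array([-2.75787405e-04,  1.38956603e-01,  9.90298021e-01, -9.03645973e-04]), 'wrist_force': array([ 0.40938708, -0.51998533, -0.38665176]), 'ft_torque': array([ 0.0277457 ,  0.0463085 , -0.02842705]), 'finger_gap': 0.08556060746915083}
scene {'fx': 447.84447820540174, 'fy': 447.84447820540174, 'cx': 274.19857079618464, 'cy': 207.32543842501957, 'extrinsics': array([[ 0.72733884,  0.68621114, -0.00961674, -0.40618928],
       [ 0.48406584, -0.5229105 , -0.70160165, -0.14702216],
       [-0.48647556,  0.50564699, -0.71250449,  1.66010325],
       [ 0.        ,  0.        ,  0.        ,  1.        ]])}
top {'fx': 442.9148323864201, 'fy': 442.9148323864201, 'cx': 284.2245360814399, 'cy': 213.90077241869147, 'extrinsics': array([[-1.68185889e-03, -9.99872179e-01,  1.58995719e-02,
        -3.47123888e-02],
       [-9.96541693e-01,  3.54936927e-04, -8.30934922e-02,
         5.95091647e-01],
       [ 8.30772278e-02, -1.59843378e-02, -9.96414911e-01,
         1.36467523e+00],
       [ 0.00000000e+00,  0.00000000e+00,  0.00000000e+00,
         1.00000000e+00]])}
wrist {'fx': 325.19226210127806, 'fy': 325.19226210127806, 'cx': 280.1295029192426, 'cy': 211.71415606304245, 'extrinsics': array([[ 0.27545934,  0.96131032, -0.00215065, -0.57399958],
       [ 0.92063624, -0.26315914,  0.28840282, -0.03817428],
       [ 0.27667864, -0.08142321, -0.95750676,  0.38013341],
       [ 0.        ,  0.        ,  0.        ,  1.        ]])}
pics
```

View pics/scene0.png

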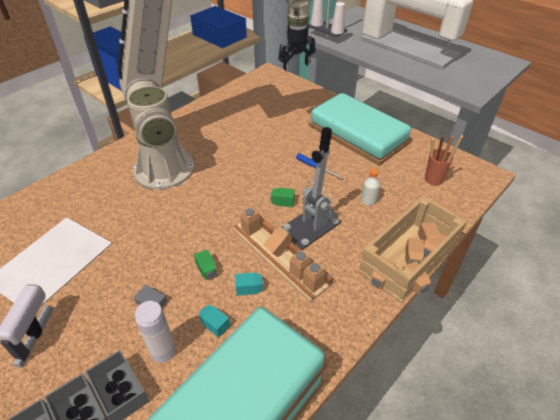

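View pics/top0.png

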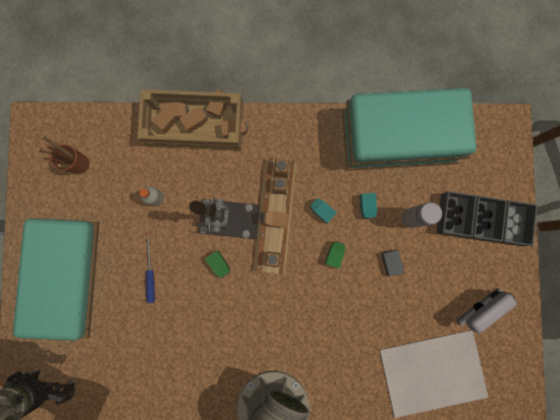

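View pics/wrist0.png

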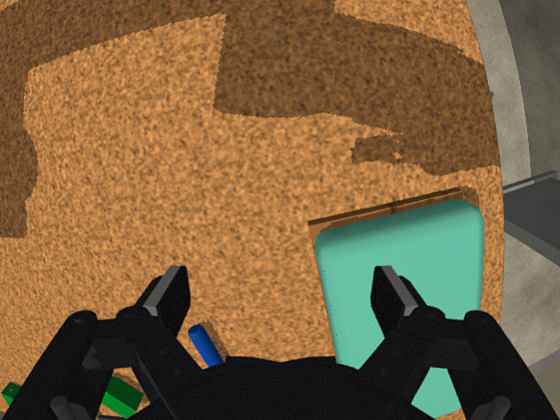

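Run:
```python
import cv2
a=cv2.imread("pics/top0.png")[145:285,180:310]
cv2.imwrite("pics/topc.png",cv2.resize(a,None,fx=4.2,fy=4.2,interpolation=cv2.INTER_CUBIC))
a=cv2.imread("pics/scene0.png")[120:300,220:350]
cv2.imwrite("pics/scenec.png",cv2.resize(a,None,fx=3.3,fy=3.3,interpolation=cv2.INTER_CUBIC))
```

```text
(no output)
```

View pics/topc.png

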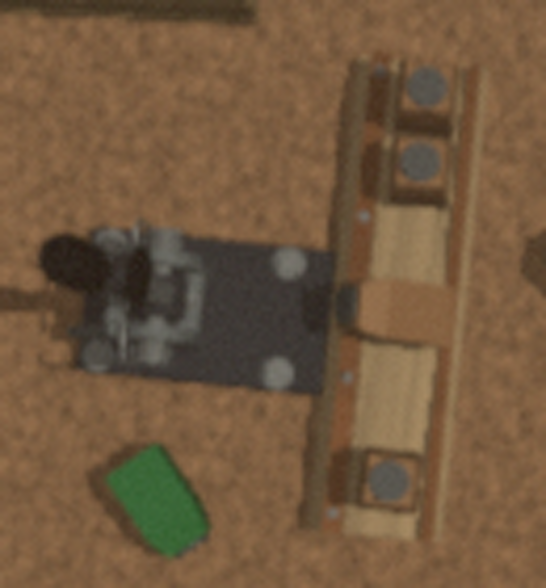

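View pics/scenec.png

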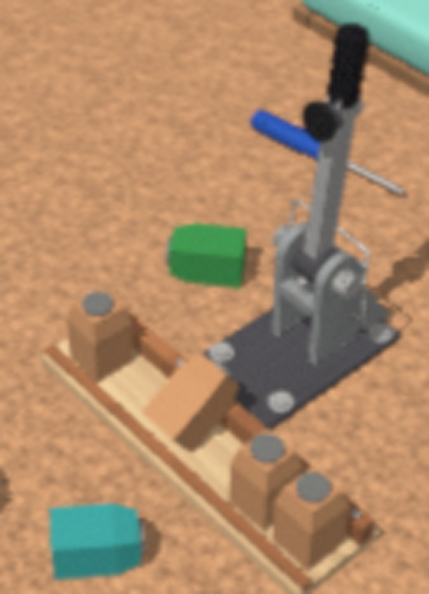

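```bash
cat > h.py <<'E'
import numpy as np, cv2
from workcell import *
def ray(c,u,v,fish=False):
    if fish:
        dx,dy=(u-c['cx'])/c['fx'],(v-c['cy'])/c['fy']; r=np.hypot(dx,dy)
        d=np.array([np.sin(r)*dx/max(r,1e-9),np.sin(r)*dy/max(r,1e-9),np.cos(r)])
    else: d=np.array([(u-c['cx'])/c['fx'],(v-c['cy'])/c['fy'],1.])
    E=np.array(c['extrinsics']);R=E[:3,:3];t=E[:3,3]
    return -R.T@t, R.T@d
def onz(c,u,v,z,fish=False):
    C,d=ray(c,u,v,fish); return C+d*(z-C[2])/d[2]
def tri(l):
    A=np.zeros((3,3));b=np.zeros(3)
    for C,d in l:
        d=d/np.linalg.norm(d);P=np.eye(3)-np.outer(d,d);A+=P;b+=P@C
    x=np.linalg.solve(A,b)
    res=[np.linalg.norm((np.eye(3)-np.outer(d,d)/(d@d))@(x-C)) for C,d in l]
    return x,res
def proj(c,X,fish=False):
    E=np.array(c['extrinsics']);p=E[:3,:3]@np.asarray(X)+E[:3,3]
    if fish:
        r=np.arctan2(np.hypot(p[0],p[1]),p[2]);h=np.hypot(p[0],p[1])
        return c['cx']+c['fx']*r*p[0]/h,c['cy']+c['fy']*r*p[1]/h
    return c['cx']+c['fx']*p[0]/p[2],c['cy']+c['fy']*p[1]/p[2]
E
python3 - <<'E'
from h import *
a=cv2.imread("pics/top0.png")
for n,(y,x) in {"A":(150,250),"B":(225,245)}.items():
    b=a[y:y+55,x:x+55]; b=cv2.convertScaleAbs(b,alpha=1.6,beta=0)
    b=cv2.resize(b,None,fx=7,fy=7,interpolation=cv2.INTER_CUBIC)
    cv2.imwrite(f"pics/t{n}.png",b)
A=cv2.imread("pics/tA.png");B=cv2.imread("pics/tB.png");cv2.imwrite("pics/tAB.png",np.hstack([A,B]))
c=calibration("top")
print(ray(c,0,0)[0], ray(calibration("scene"),0,0)[0])
f=lambda x,y:(180+x/4.2,145+y/4.2)
for nm,p in dict(b=(388,481),c=(418,161),d=(426,86)).items():
    print(nm,onz(c,*f(*p),0.091))
E
```

```text
[ 0.47960182 -0.01310574  1.4097829 ] [ 1.17420531 -0.63757403  1.07577381]
b [0.45398704 0.00104606 0.091     ]
c [ 0.68173598 -0.02028898  0.091     ]
d [ 0.73608652 -0.02607587  0.091     ]
```

View pics/tAB.png

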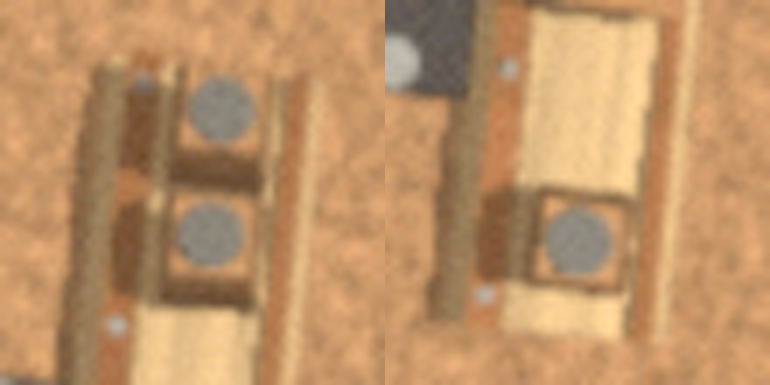

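Run:
```python
from h import *
c=calibration("top")
g=lambda x,y,x0,y0:(x0+(x+.5)/7-.5,y0+(y+.5)/7-.5)
P=[]
for p in [g(115,335,245,225),g(242,335,245,225),g(145,20,245,225),g(273,20,245,225),g(133,370,250,150),g(255,370,250,150)]:
    q=onz(c,*p,.012);P.append(q);print(q)
for i in (0,2,4):print('centre',(P[i]+P[i+1])/2,np.linalg.norm(P[i]-P[i+1]))
f=lambda x,y:(180+(x+.5)/4.2-.5,145+(y+.5)/4.2-.5)
for nm,p in dict(b=(388,481),c=(418,161),d=(426,86)).items(): print(nm,onz(c,*f(*p),0.091))
# bed corners
for p in [g(46,320,245,225),g(280,338,245,225)]: print('endcorner',onz(c,*p,.012))
cw=calibration("wrist"); s=get_state()
from scipy.spatial.transform import Rotation as R
q=s['orientation'];Rt=R.from_quat(q[[1,2,3,0]]).as_matrix()
C=ray(cw,280,211,True)[0]
print("cam in tool",Rt.T@(C-s['tcp_pos'])); print(cw['extrinsics'][:3,:3]@Rt); print(Rt)
```

```text
[0.41233502 0.0374852  0.012     ]
[ 0.41219597 -0.01930079  0.012     ]
[0.55330898 0.02434141 0.012     ]
[ 0.55326025 -0.03339313  0.012     ]
[0.63268068 0.01407233 0.012     ]
[ 0.63268397 -0.04122678  0.012     ]
centre [0.41226549 0.0090922  0.012     ] 0.056786157484471876
centre [ 0.55328461 -0.00452586  0.012     ] 0.057734558793980824
centre [ 0.63268233 -0.01357722  0.012     ] 0.05529911610365123
b [0.45511183 0.00217459 0.091     ]
c [ 0.68289057 -0.01914513  0.091     ]
d [ 0.73724829 -0.02492839  0.091     ]
endcorner [0.41906822 0.06833676 0.012     ]
endcorner [ 0.41082185 -0.03630382  0.012     ]
cam in tool [7.29074935e-02 3.92934721e-05 3.01484527e-02]
[[-2.55347013e-04  9.99999847e-01  4.91081448e-04]
 [-9.57441267e-01 -1.02739854e-04 -2.88628151e-01]
 [-2.88628056e-01 -5.43881980e-04  9.57441147e-01]]
[[-9.61382603e-01  2.75214735e-01 -5.82821643e-04]
 [ 2.75215279e-01  9.61381736e-01 -1.30654574e-03]
 [ 2.00733444e-04 -1.41649177e-03 -9.99998977e-01]]
```

```bash
cat >> h.py <<'E'
O=np.array([0.569,-0.006,0.]); TH=np.deg2rad(90-5.6)
def pw(x,y,z):  # press mm -> world
    ex=np.array([np.cos(TH),np.sin(TH),0]);ey=np.array([-np.sin(TH),np.cos(TH),0])
    return O+(ex*x+ey*y)/1000+np.array([0,0,z/1000])
def draw(img,c,fish=False,s=1,x0=0,y0=0,lean=True):
    def L(a,b,col):
        P=[]
        for t in np.linspace(0,1,12):
            X=pw(*(np.array(a)*(1-t)+np.array(b)*t)); u,v=proj(c,X,fish); P.append([(u-x0+.5)*s-.5,(v-y0+.5)*s-.5])
        cv2.polylines(img,[np.int32(np.round(P))],False,col,1)
    for a,b in [((-45,-205),(55,-205)),((55,-205),(55,155)),((55,155),(-45,155)),((-45,155),(-45,-205)),((-29,-205),(-29,155)),((29,-205),(29,155))]:
        L((*a,12),(*b,12),(255,0,0))
    L((29,-205,37),(29,155,37),(255,255,0));L((44,-205,37),(44,155,37),(255,255,0))
    L((170,-31,115),(170,31,115),(0,0,255));L((170,0,115),(190,0,339),(0,0,255));L((192.2,0,364),(188,0,294),(0,255,255))
    for y in (115,-113,-175): L((-14,y,91),(14,y,91),(0,255,0))
    if lean:
        ca,sa=np.cos(np.deg2rad(31)),np.sin(np.deg2rad(31))
        def lp(u,y,w): return (-23.9+ca*w-sa*u,y,30.9+sa*w+ca*u)
        for y in (-22,22):
            Q=[lp(-22,y,0),lp(22,y,0),lp(22,y,54),lp(-22,y,54)]
            for i in range(4): L(Q[i],Q[(i+1)%4],(255,0,255))
E
python3 - <<'E'
from h import *
for n,x0,y0,w,h in (("top",180,145,130,140),("scene",220,120,130,180)):
    s=4.2 if n=="top" else 3.3
    a=cv2.imread(f"pics/{n}0.png")[y0:y0+h,x0:x0+w]
    a=cv2.resize(cv2.convertScaleAbs(a,alpha=1.3),None,fx=s,fy=s,interpolation=cv2.INTER_CUBIC)
    draw(a,calibration(n),False,s,x0,y0);cv2.imwrite(f"pics/{n}d.png",a)
A=cv2.imread("pics/topd.png");B=cv2.imread("pics/scened.png")
h=min(len(A),len(B));cv2.imwrite("pics/dd.png",np.hstack([A[:h],B[:h]])[:, :])
print(A.shape,B.shape)
E
```

```text
(588, 546, 3) (594, 429, 3)
```

View pics/topd.png

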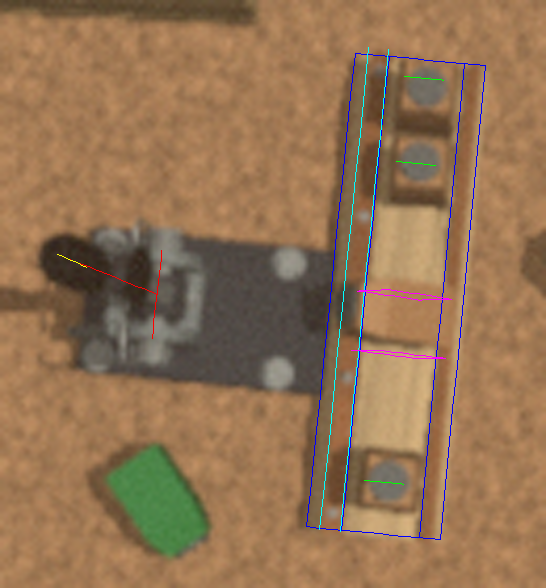

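View pics/scened.png

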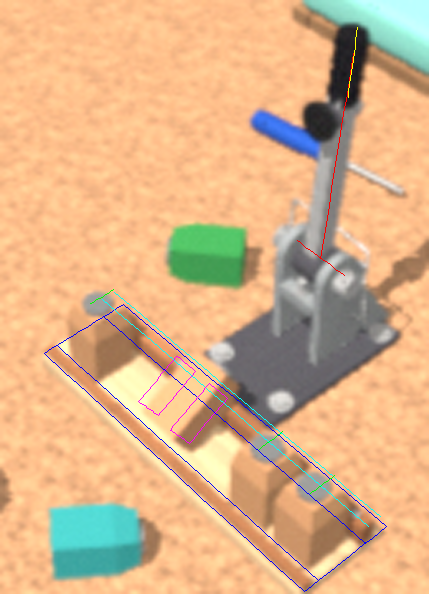

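```bash
cat >> h.py <<'E'
from scipy.spatial.transform import Rotation as Ro
def toolR(a,yaw=0.):
    a=np.deg2rad(a);th=TH+np.deg2rad(yaw)
    ex=np.array([np.cos(th),np.sin(th),0]);ez=np.array([0,0,1.])
    z=np.cos(a)*ex+np.sin(a)*ez;x=-np.sin(a)*ex+np.cos(a)*ez
    return np.column_stack([x,np.cross(z,x),z])
def cur():
    s=get_state();q=s['orientation'];return s['tcp_pos'],Ro.from_quat(q[[1,2,3,0]]).as_matrix()
def rows(p1,R1,n,p0=None,R0=None):
    """n rows from current pose to target, straight, even turning; prints rounded, with round-off carried"""
    if p0 is None:p0,R0=cur()
    w=(Ro.from_matrix(R0.T@R1)).as_rotvec()
    p,R=p0.copy(),R0.copy();out=[]
    for k in range(1,n+1):
        pt=p0+(p1-p0)*k/n;Rt=R0@Ro.from_rotvec(w*k/n).as_matrix()
        d=np.round(R.T@(pt-p)*1000,1);r=np.round(np.rad2deg(Ro.from_matrix(R.T@Rt).as_rotvec()),1)
        out.append([float(v) for v in [*d,*r]]);p=p+R@d/1000;R=R@Ro.from_rotvec(np.deg2rad(r)).as_matrix()
    for o in out:print(o)
    return p,R
def gp(x,y,z,a,yaw=0.): # TCP with grasp point at press (mm)
    R=toolR(a,yaw);return pw(x,y,z)-R[:,2]*.155,R
E
python3 - <<'E'
from h import *
rows(pw(-30,-5,330),toolR(-90),16)
E
```

```text
[-34.9, -28.3, 4.7, -0.0, 0.0, 5.0]
[-37.3, -25.1, 4.6, -0.0, 0.0, 5.0]
[-39.3, -21.8, 4.7, -0.0, 0.0, 4.9]
[-41.1, -18.3, 4.6, -0.0, 0.0, 5.0]
[-42.5, -14.7, 4.7, -0.0, 0.0, 5.0]
[-43.6, -11.0, 4.6, -0.0, 0.0, 5.0]
[-44.3, -7.1, 4.7, -0.0, 0.0, 4.9]
[-44.9, -3.3, 4.7, -0.0, 0.0, 5.0]
[-44.9, 0.6, 4.6, -0.0, 0.0, 5.0]
[-44.7, 4.6, 4.7, -0.0, 0.0, 5.0]
[-44.2, 8.4, 4.6, -0.0, 0.0, 4.9]
[-43.3, 12.2, 4.7, -0.0, 0.1, 5.0]
[-42.0, 15.9, 4.6, -0.0, -0.0, 5.0]
[-40.5, 19.5, 4.6, -0.0, -0.0, 5.0]
[-38.7, 23.0, 4.5, -0.1, -0.0, 4.9]
[-36.5, 26.1, 4.7, 0.0, -0.0, 5.0]
```

```bash
python3 -m crank '[[-35,-28,4.6,0,0,5,1],[-37,-25,4.6,0,0,5,1],[-39,-22,4.6,0,0,5,1],[-41,-18,4.6,0,0,5,1],[-43,-15,4.6,0,0,5,1],[-44,-11,4.6,0,0,5,1],[-44,-7,4.6,0,0,5,1],[-45,-3,4.6,0,0,5,1]]'
python3 -m crank '[[-45,1,4.6,0,0,5,1],[-45,5,4.6,0,0,5,1],[-44,8,4.6,0,0,5,1],[-43,12,4.6,0,0,5,1],[-42,16,4.6,0,0,5,1],[-40,19,4.6,0,0,5,1],[-39,23,4.6,0,0,5,1],[-37,26,4.6,0,0,4.7,1]]'
python3 - <<'E'
from h import *
p,R=cur();print(get_state()['joint_pos'],get_state()['clock'],p-pw(-30,-5,330))
c=calibration("wrist");a=read_camera("wrist");cv2.imwrite("pics/w1.png",a)
import pickle;pickle.dump(c,open("w1.pkl","wb"))
draw(a,c,True,lean=False);cv2.imwrite("pics/w1d.png",a)
E
```

```text
clock: 1.15
tcp_pos: [0.3652, 0.2571, 0.3677]
orientation: [-0.0, 0.47, 0.882, 0.0]
wrist_force: [1.0, 0.9, -0.8]
finger_gap: 0.0851
clock: 2.15
tcp_pos: [0.5699, -0.0384, 0.3306]
orientation: [-0.0, 0.742, 0.67, -0.0]
wrist_force: [0.4, 0.4, 0.4]
finger_gap: 0.0856
[-2.07864703e-01  3.37281202e-01 -1.03799271e-01  1.13013655e+00
  2.68622144e-04  1.46485758e+00] 2.15 [-0.0011906  -0.00204989  0.00064279]
```

View pics/w1d.png

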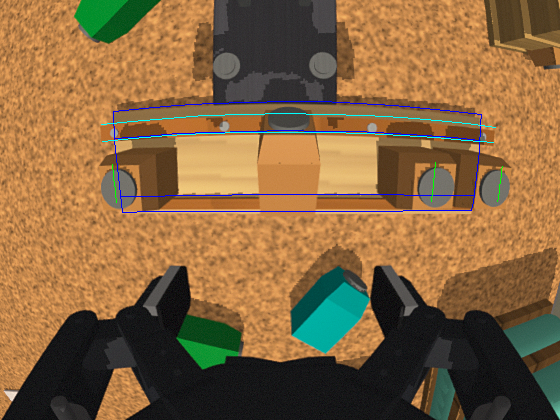

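View pics/w1.png

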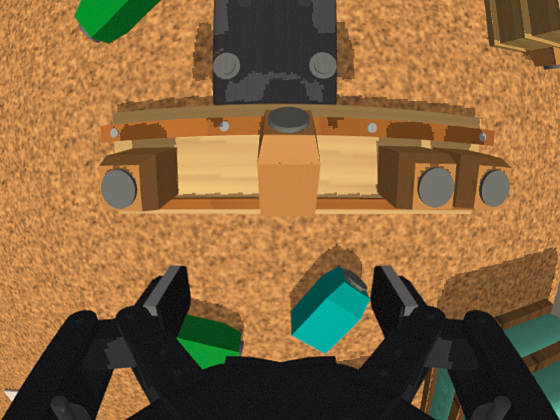

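Run:
```python
from h import *
import pickle;c=pickle.load(open("w1.pkl","rb"))
ex=pw(1000,0,0)-O;ey=pw(0,1000,0)-O
def pr(u,v,z):
    X=onz(c,u,v,z/1000,True)-O;return np.round([X@ex*1000,X@ey*1000],1)
for n,u,v,z in [("bigL",259,215,49.7),("bigR",317,215,49.7),("tapL",258,163,77.5),("tapR",320,163,77.5),("glide",288,119,70),("plateL",213,104,5),("plateR",336,104,5),("scL",226,65,8),("scR",323,65,8),
 ("b",119,188,91),("c",436,187,91),("d",495,188,91),("laneR b",250,196,12),("bedFL",122,213,12),("bedFR",476,213,12),("fenceinL",130,139,37),("fencein R",480,142,37)]: print(n,pr(u,v,z))
```

```text
bigL [-37.1  12.6]
bigR [-37.3 -34.4]
tapL [ 9.3 10.6]
tapR [  9.2 -32.4]
glide [ 39.5 -10.3]
plateL [54.2 56. ]
plateR [ 53.3 -55.1]
scL [89.4 43.1]
scR [ 88.5 -42.9]
b [ -3.6 111.2]
c [  -3.9 -115.8]
d [  -3.4 -170.7]
laneR b [-30.6  23.2]
bedFL [-46.5 155.3]
bedFR [ -48.  -211.7]
fenceinL [ 28.1 125.3]
fencein R [  28.1 -188.6]
```

```bash
sed -i 's/^O=.*; TH/O=np.array([0.569,-0.007,0.]); TH/' h.py
python3 - <<'E'
from h import *
p,R=gp(2,-11,47,-100)
p0=p-R[:,2]*.07
a,b=rows(p0,R,4);print()
rows(p,R,7,a,b)
E
```

```text
[19.0, 0.7, 15.3, 0.0, -2.5, -0.2]
[19.7, 0.8, 14.4, 0.1, -2.4, -0.1]
[20.3, 0.9, 13.6, -0.0, -2.5, -0.2]
[20.9, 1.0, 12.7, 0.0, -2.4, -0.1]

[-0.0, -0.0, 10.0, 0.0, -0.0, -0.0]
[-0.0, -0.0, 10.0, 0.0, -0.0, -0.0]
[-0.0, -0.0, 10.0, 0.0, -0.0, -0.0]
[-0.1, -0.0, 10.0, 0.0, -0.0, -0.0]
[0.0, -0.0, 10.0, 0.0, -0.0, -0.0]
[0.0, -0.0, 10.0, 0.0, -0.0, -0.0]
[0.0, -0.0, 10.0, 0.0, -0.0, -0.0]
```

```bash
python3 -m crank '[[19,0.7,15.3,0,-2.5,-0.2,1],[19.7,0.8,14.4,0,-2.5,-0.1,1],[20.3,0.9,13.6,0,-2.4,-0.2,1],[20.9,1,12.7,0,-2.4,-0.1,1],[0,0,15,0,0,0,1],[0,0,15,0,0,0,1],[0,0,0,0,0,0,1],[0,0,0,0,0,0,1]]'
python3 - <<'E'
from h import *
p,R=cur();q,Q=gp(2,-11,47,-100)
print(R.T@(q-p)*1000, Ro.from_matrix(R.T@Q).as_rotvec()*57.3)
c=calibration("wrist");a=read_camera("wrist");cv2.imwrite("pics/w2.png",a)
E
```

```text
clock: 3.2
tcp_pos: [0.5795, 0.0326, 0.2407]
orientation: [0.057, 0.735, 0.672, -0.063]
wrist_force: [-0.4, -0.1, 1.1]
finger_gap: 0.0853
[-4.43550056  4.3622122  42.44608307] [ 0.0571004  -0.20921617  0.45337978]
```

View pics/w2.png

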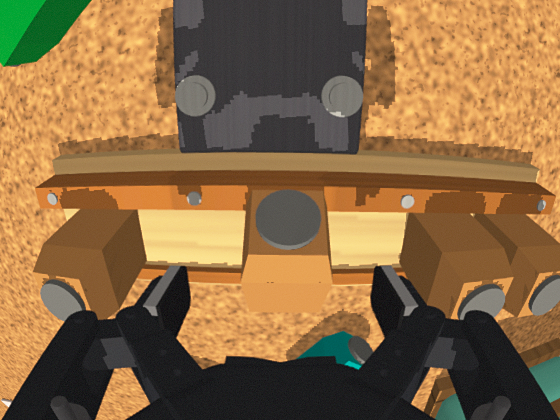

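```bash
python3 -m crank '[[-2,2,6,0,-0.2,0.4,1],[-2.4,2.4,6,0,0,0,1],[0,0,6,0,0,0,1],[0,0,6,0,0,0,1],[0,0,6,0,0,0,1],[0,0,6,0,0,0,1],[0,0,6.5,0,0,0,1],[0,0,0,0,0,0,1]]'
python3 - <<'E'
from h import *
p,R=cur();q,Q=gp(2,-11,47,-100)
print(R.T@(q-p)*1000, Ro.from_matrix(R.T@Q).as_rotvec()*57.3)
c=calibration("wrist");a=read_camera("wrist");cv2.imwrite("pics/w3.png",a)
E
```

```text
clock: 4.25
tcp_pos: [0.5823, 0.0213, 0.1986]
orientation: [0.058, 0.737, 0.67, -0.065]
wrist_force: [0.0, 0.0, -0.0]
finger_gap: 0.0853
[-0.72046057  0.49747576 -0.93566647] [-0.02276976 -0.00242898  0.13149005]
```

View pics/w3.png

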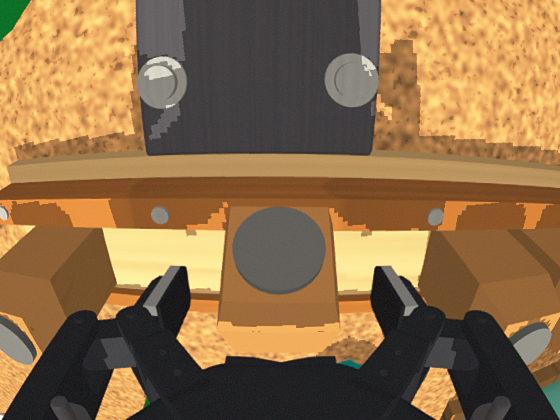

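```bash
python3 -m crank '[[0,0,0,0,0,0,0],[0,0,0,0,0,0,0],[0,0,0,0,0,0,0],[0,0,0,0,0,0,0],[0,0,0,0,0,0,0],[0,0,0,0,0,0,0],[0,0,0,0,0,0,0],[0,0,0,0,0,0,0]]' 50
python3 - <<'E'
from h import *
p,R=cur();q,Q=gp(2,-11,47,-100)
print(R.T@(q-p)*1000, Ro.from_matrix(R.T@Q).as_rotvec()*57.3)
a=read_camera("wrist");cv2.imwrite("pics/w4.png",a)
E
```

```text
clock: 5.3
tcp_pos: [0.5828, 0.0213, 0.1996]
orientation: [0.059, 0.737, 0.67, -0.064]
wrist_force: [-0.5, -0.8, 5.1]
finger_gap: 0.0433
[-0.60359046  0.00308701  0.04453086] [0.07969778 0.00382114 0.11827836]
```

View pics/w4.png

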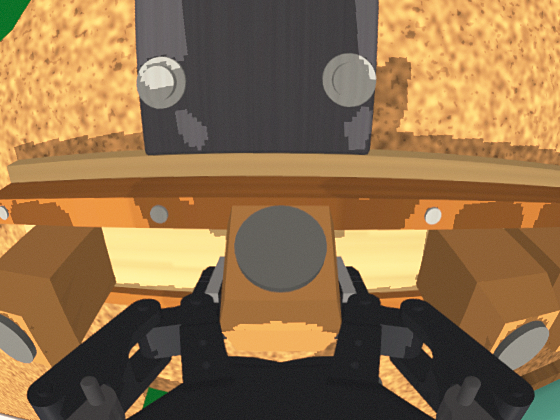

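```bash
cat >> h.py <<'E'
def rowsp(p1,R1,n,off,p0=None,R0=None):
    """as rows, but the tool-fixed point off (m) goes straight"""
    if p0 is None:p0,R0=cur()
    off=np.asarray(off);a=p0+R0@off;b=p1+R1@off
    w=Ro.from_matrix(R0.T@R1).as_rotvec();p,R=p0.copy(),R0.copy()
    for k in range(1,n+1):
        Rt=R0@Ro.from_rotvec(w*k/n).as_matrix();pt=a+(b-a)*k/n-Rt@off
        d=np.round(R.T@(pt-p)*1000,1);r=np.round(np.rad2deg(Ro.from_matrix(R.T@Rt).as_rotvec()),1)
        print([float(v)+0. for v in [*d,*r]]);p=p+R@d/1000;R=R@Ro.from_rotvec(np.deg2rad(r)).as_matrix()
    return p,R
E
python3 - <<'E'
from h import *
p,R=cur()
L=pw(-23.9,-11,30.9);r=R.T@(L-p);print("r",r)
np.save("r.npy",r)
off=R.T@(pw(-23.9+.857*35,-11,30.9+.515*35)-p)
p1=p+np.array([0,0,.045]);a,b=rows(p1,R,4);print()
R2=toolR(-41);p2=pw(0,0,32)-R2@r
rowsp(p2,R2,12,off,a,b); print(p2)
E
```

```text
r [-0.02331062 -0.00030227  0.1754123 ]
[-2.0, 0.0, -11.1, 0.0, 0.0, 0.0]
[-1.9, 0.0, -11.1, 0.0, 0.0, 0.0]
[-2.0, 0.0, -11.0, 0.0, 0.0, 0.0]
[-1.9, 0.0, -11.1, 0.0, 0.0, 0.0]

[-13.2, -0.9, 3.1, 0.0, 4.9, 0.0]
[-13.3, -0.9, 3.1, 0.0, 4.9, 0.0]
[-13.6, -0.9, 3.1, 0.0, 5.0, 0.0]
[-13.7, -0.9, 3.0, 0.0, 4.9, 0.0]
[-14.0, -1.0, 3.0, 0.0, 4.9, 0.1]
[-14.1, -0.9, 2.8, 0.0, 4.9, 0.0]
[-14.3, -0.9, 2.8, 0.0, 4.9, 0.0]
[-14.4, -0.9, 2.7, 0.0, 4.9, 0.0]
[-14.6, -0.9, 2.5, 0.0, 5.0, 0.0]
[-14.7, -0.9, 2.4, 0.0, 4.9, 0.0]
[-14.9, -0.9, 2.2, 0.0, 4.9, 0.0]
[-15.0, -0.9, 2.1, 0.0, 4.9, 0.1]
[ 0.55787463 -0.12356286  0.16467357]
```

```bash
python3 -m crank '[[-2,0,-11,0,0,0,0],[-2,0,-11,0,0,0,0],[-2,0,-11,0,0,0,0],[-2,0,-11,0,0,0,0],[-13.2,-0.9,3.1,0,4.9,0,0],[-13.3,-0.9,3.1,0,4.9,0,0],[-13.6,-0.9,3.1,0,4.9,0,0],[-13.7,-0.9,3,0,4.9,0,0]]'
python3 -m crank '[[-14,-0.9,3,0,4.9,0,0],[-14.1,-0.9,2.8,0,4.9,0,0],[-14.3,-0.9,2.8,0,4.9,0,0],[-14.4,-0.9,2.7,0,4.9,0,0],[-14.6,-0.9,2.5,0,4.9,0,0],[-14.7,-0.9,2.4,0,4.9,0,0],[-14.9,-0.9,2.2,0,4.9,0,0],[-15,-0.9,2.1,0,4.9,0,0]]'
python3 - <<'E'
from h import *
import pickle
p,R=cur();r=np.load("r.npy");R2=toolR(-41);p2=pw(0,0,32)-R2@r
print(get_state()['joint_pos'],R.T@(p2-p)*1000, Ro.from_matrix(R.T@R2).as_rotvec()*57.3)
for n in("wrist","scene","top"):
    pickle.dump(calibration(n),open(n+"5.pkl","wb"));cv2.imwrite(f"pics/{n}5.png",read_camera(n))
x0,y0=200,150
a=cv2.imread("pics/scene5.png")[y0:y0+160,x0:x0+160]
b=cv2.imread("pics/top5.png")[140:290,190:350]
cv2.imwrite("pics/s5c.png",cv2.resize(a,None,fx=3.7,fy=3.7,interpolation=cv2.INTER_CUBIC))
E
```

```text
clock: 6.35
tcp_pos: [0.5739, -0.0328, 0.2349]
orientation: [-0.057, 0.737, 0.67, 0.063]
wrist_force: [-0.6, -0.3, -0.3]
finger_gap: 0.0436
clock: 7.35
tcp_pos: [0.5582, -0.1247, 0.1647]
orientation: [-0.278, 0.673, 0.613, 0.307]
wrist_force: [-0.5, 0.4, -1.6]
finger_gap: 0.0435
[-0.51656508  0.67815585 -0.14212105  1.18705175  0.75892914  0.9724154 ] [ 0.7123772  -0.44677825  0.85813419] [-0.02285221  0.11185401  0.16784885]
```

View pics/s5c.png

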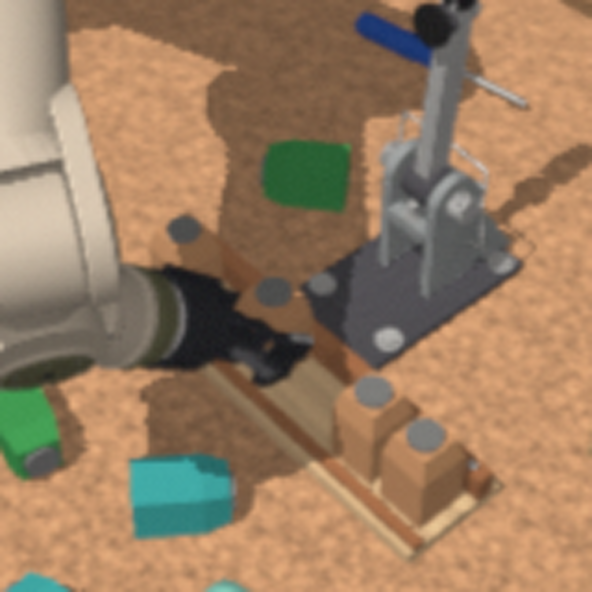

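View pics/wrist5.png

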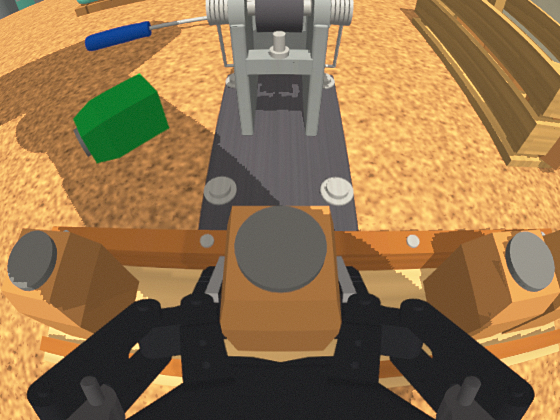

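Run:
```python
from h import *
import pickle
p,R=cur();r=np.load("r.npy");R2=toolR(-41)
ax=R2.T@np.array([0,0,1.])
cw=pickle.load(open("wrist5.pkl","rb"));cs=pickle.load(open("scene5.pkl","rb"));ct=pickle.load(open("top5.pkl","rb"))
T=p+R@(r+ax*.079)
def m(img,x0,y0,w,h):
    a=cv2.imread(img)[y0:y0+h,x0:x0+w]; hs=cv2.cvtColor(a,cv2.COLOR_BGR2HSV)
    k=((hs[...,1]<60)&(hs[...,2]>50)).astype(np.uint8)
    n,l,st,ce=cv2.connectedComponentsWithStats(k)
    return [(ce[i]+[x0,y0],st[i]) for i in range(1,n) if st[i][4]>15]
print("pred",proj(cw,T,True),proj(cs,T),proj(ct,T))
print("wrist",m("pics/wrist5.png",225,200,110,100))
print("scene",m("pics/scene5.png",262,220,24,18))
wr=ray(cw,280.5,248.5,True);sc=ray(cs,200+(274+.5)/3.7-.5,150+(291.5+.5)/3.7-.5)
x,res=tri([wr,sc]);print(x,T,res, "vs", (x-T)@(pw(1000,0,0)-O),(x-T)@(pw(0,1000,0)-O))
# tilt from front-face vertices: wrist edges
print("big end front top?")
```

```text
pred (np.float64(275.3482092862906), np.float64(244.09446834287866)) (np.float64(274.4326770334175), np.float64(226.5800349645299)) (np.float64(275.55007410613484), np.float64(220.4232315617392))
wrist [(array([279.9507891 , 243.73859397]), array([   0,    0,  110,   92, 6970], dtype=int32))]
scene [(array([273.5, 228.5]), array([ 7,  5, 10,  8, 60], dtype=int32)), (array([284.11111111, 228.77777778]), array([20,  4,  4, 12, 27], dtype=int32))]
[ 0.56991646 -0.01062302  0.10602306] [ 0.56877602 -0.00841042  0.10940232] [np.float64(0.001985866131553618), np.float64(0.001985866131553601)] vs -0.002090756969865857 -0.0013509113170334542
big end front top?
```

Run:
```python
from h import *
import pickle
p,R=cur();r=np.load("r.npy");R2=toolR(-41);p2=pw(0,0,32)-R2@r
print(R.T@(p2-p)*1000, Ro.from_matrix(R.T@R2).as_rotvec()*57.3)
ax=R2.T@np.array([0,0,1.]);print(r,ax)
cw=pickle.load(open("wrist5.pkl","rb"));cn=calibration("wrist")
T=p+R@(r+ax*.079)
print(R.T@(T-p)); print(proj(cn,T,True), cn['extrinsics']-cw['extrinsics'])
print("cam in tool",R.T@(ray(cn,280,211,True)[0]-p)); print(cn['extrinsics'][:3,:3]@R)
# pads at tool y=0, z=.155
print(proj(cn,p+R@np.array([0,0,.155]),True))
```

```text
[ 1.60312977 -0.11740173  0.17724734] [-0.10064708  0.24965923 -0.02365087]
[-0.02331062 -0.00030227  0.1754123 ] [ 0.75470958  0.         -0.65605903]
[ 0.03631144 -0.00030227  0.12358363]
(np.float64(276.54835782377825), np.float64(241.45574537176537)) [[-0.00011779 -0.00118675 -0.0034121   0.00081812]
 [-0.00292335 -0.00097073  0.00200176  0.0005066 ]
 [-0.00244639 -0.00177203 -0.00124558  0.00043724]
 [ 0.          0.          0.          0.        ]]
cam in tool [0.07418435 0.00089249 0.03028044]
[[-1.04732982e-03  9.99999321e-01  5.10872045e-04]
 [-9.57051527e-01 -8.54238891e-04 -2.89916617e-01]
 [-2.89915983e-01 -7.92569190e-04  9.57051772e-01]]
(np.float64(278.42981825787695), np.float64(290.55896645540935))
```

```bash
python3 -m crank '[[-3,0,3.3,0,0.1,0,0],[-3,0,3.3,0,0,0,0],[-3,0,3.3,0,0,0,0],[-3,0,2.3,0,0,0,0],[0,0,0,0,0,0,0],[0,0,0,0,0,0,0],[0,0,0,0,0,0,0],[0,0,0,0,0,0,0]]'
python3 - <<'E'
from h import *
import pickle
r=np.load("r.npy");R2=toolR(-41);p2=pw(0,0,12)-R2@r
for n in("wrist","scene","top"):
    p,R=cur();print(R.T@(p2-p)*1000, Ro.from_matrix(R.T@R2).as_rotvec()*57.3,get_state()['wrist_force'])
    pickle.dump(calibration(n),open(n+"6.pkl","wb"));cv2.imwrite(f"pics/{n}6.png",read_camera(n))
a=cv2.imread("pics/scene6.png")[190:270,230:340]
b=cv2.imread("pics/top6.png")[150:280,200:340]
cv2.imwrite("pics/s6c.png",cv2.resize(a,None,fx=7,fy=7,interpolation=cv2.INTER_CUBIC))
cv2.imwrite("pics/t6c.png",cv2.resize(b,None,fx=4.5,fy=4.5,interpolation=cv2.INTER_CUBIC))
E
```

```text
clock: 8.5
tcp_pos: [0.5581, -0.1228, 0.1473]
orientation: [-0.278, 0.674, 0.612, 0.307]
wrist_force: [0.1, -0.2, -0.7]
finger_gap: 0.0437
[-2.52995087 -0.12743502  1.16135392] [-0.07049865  0.09972388  0.10664695] [ 0.08380709 -0.22701605 -0.74906828]
[-2.52875217 -0.12897446  1.14305568] [-0.07152208  0.10036509  0.10799841] [ 0.30505147  0.89237829 -1.37339106]
[-2.53503511 -0.0901613   1.10911599] [-0.07637423  0.0960059   0.10322633] [ 0.7084023  -0.55911997 -1.09624285]
```

View pics/wrist6.png

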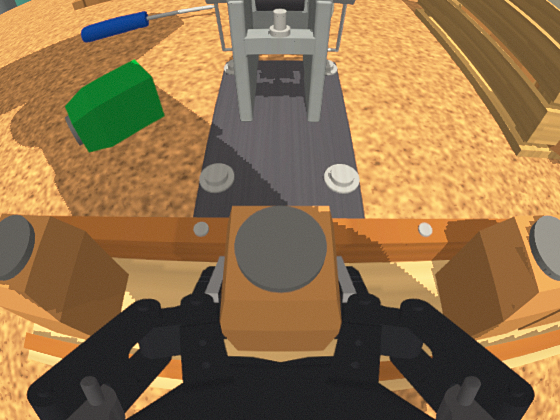

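View pics/s6c.png

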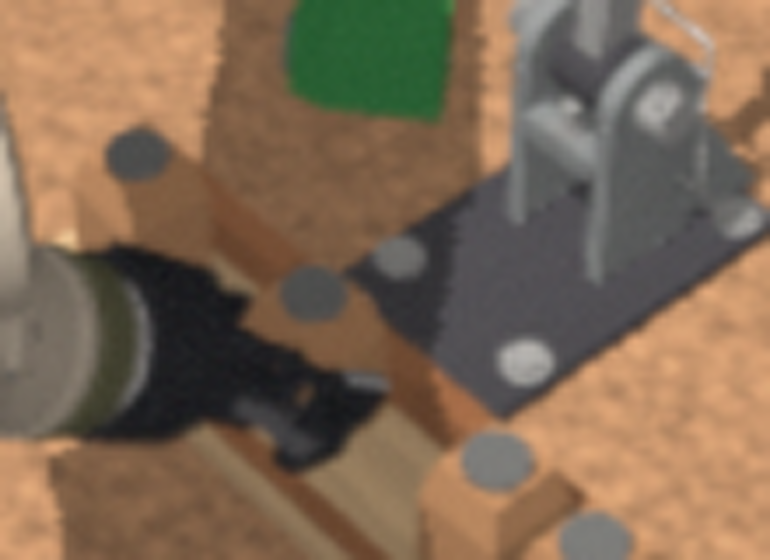

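View pics/t6c.png

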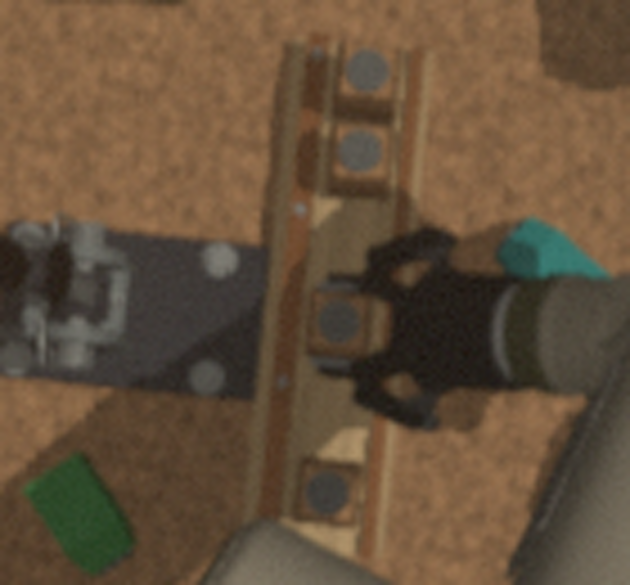

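```bash
python3 -m crank '[[-0.8,0,0.5,0,0,0,0],[-0.8,0,0.5,0,0,0,0],[-0.8,0,0.5,0,0,0,0],[0,0,0,0,0,0,0],[0,0,0,0,0,0,0],[0,0,0,0,0,0,0],[0,0,0,0,0,0,0],[0,0,0,0,0,0,0]]'
python3 - <<'E'
from h import *
r=np.load("r.npy");R2=toolR(-41);p2=pw(0,0,12)-R2@r
p,R=cur();print(R.T@(p2-p)*1000, Ro.from_matrix(R.T@R2).as_rotvec()*57.3,get_state()['wrist_force'])
E
```

```text
clock: 9.65
tcp_pos: [0.5579, -0.1232, 0.1461]
orientation: [-0.279, 0.674, 0.612, 0.307]
wrist_force: [-4.8, -2.0, 11.2]
finger_gap: 0.0433
[-1.3367167   0.04108791  0.68140138] [-0.0055418  -0.02827524  0.05725881] [-4.75421369 -1.96231746 11.23325923]
```

```bash
python3 -m crank '[[0,0,0,0,0,0,0.5],[0,0,0,0,0,0,0.52],[0,0,0,0,0,0,0.54],[0,0,0,0,0,0,0.56],[0,0,0,0,0,0,0.6],[0,0,0,0,0,0,0.7],[0,0,0,0,0,0,0.85],[0,0,0,0,0,0,1]]'
python3 - <<'E'
from h import *
a=read_camera("wrist");cv2.imwrite("pics/w7.png",a)
E
```

```text
clock: 10.65
tcp_pos: [0.558, -0.1232, 0.1444]
orientation: [-0.278, 0.674, 0.612, 0.306]
wrist_force: [0.2, -0.6, -0.0]
finger_gap: 0.0852
```

View pics/w7.png

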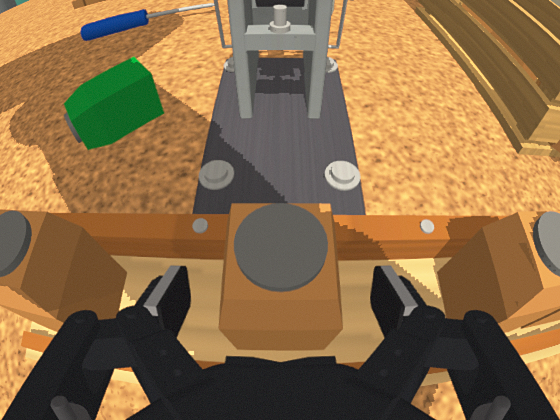

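```bash
python3 -m crank '[[0,0,-8,0,0,0,1],[0,0,-14,0,0,0,1],[0,0,-16,0,0,0,1],[0,0,-16,0,0,0,1],[0,0,-16,0,0,0,1],[0,0,-16,0,0,0,1],[0,0,-16,0,0,0,1],[0,0,0,0,0,0,1]]'
python3 - <<'E'
from h import *
import pickle
for n in("wrist","top","scene"):
    pickle.dump(calibration(n),open(n+"8.pkl","wb"));a=read_camera(n);cv2.imwrite(f"pics/{n}8.png",a)
    if n=="wrist": draw(a,pickle.load(open("wrist8.pkl","rb")),True,lean=False);cv2.imwrite("pics/w8d.png",a)
a=cv2.imread("pics/scene8.png")[190:270,230:340]
b=cv2.imread("pics/top8.png")[150:280,200:340]
cv2.imwrite("pics/s8c.png",cv2.resize(a,None,fx=7,fy=7,interpolation=cv2.INTER_CUBIC))
cv2.imwrite("pics/t8c.png",cv2.resize(b,None,fx=4.5,fy=4.5,interpolation=cv2.INTER_CUBIC))
E
```

```text
clock: 11.7
tcp_pos: [0.5509, -0.2014, 0.2127]
orientation: [-0.277, 0.674, 0.612, 0.307]
wrist_force: [0.8, 0.2, 0.4]
finger_gap: 0.0853
```

View pics/w8d.png

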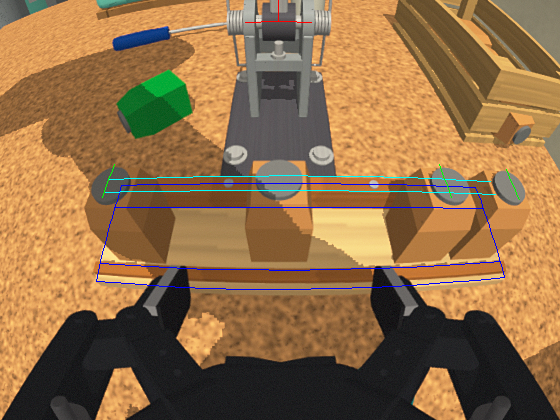

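View pics/s8c.png

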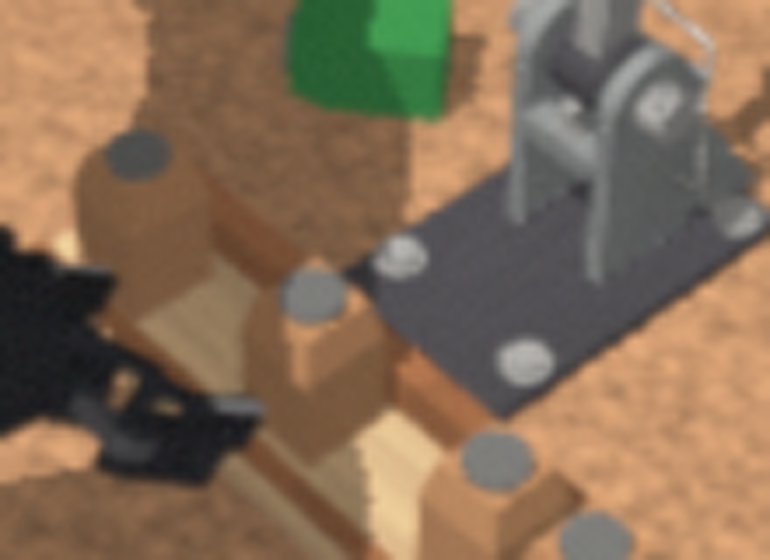

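View pics/t8c.png

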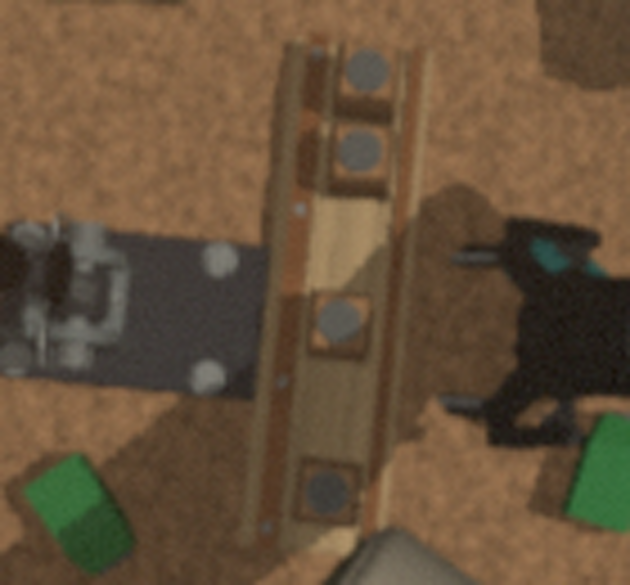

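Run:
```python
from h import *
p,R=gp(85,0,390,-90)
rowsp(p,R,12,[0,0,.1])
```

```text
[37.0, 0.0, -3.4, 0.0, -4.1, 0.0]
[36.7, 0.0, -5.5, 0.0, -4.1, 0.0]
[36.3, 0.1, -7.6, 0.0, -4.0, 0.0]
[35.5, 0.0, -9.6, 0.0, -4.1, 0.0]
[34.9, 0.0, -11.7, 0.0, -4.1, 0.1]
[33.8, 0.0, -13.6, 0.0, -4.1, 0.0]
[32.9, -0.1, -15.4, 0.0, -4.0, 0.0]
[31.7, 0.0, -17.3, 0.0, -4.1, 0.0]
[30.3, -0.1, -18.9, 0.0, -4.1, 0.0]
[29.0, 0.0, -20.5, 0.0, -4.1, 0.0]
[27.3, 0.0, -22.1, 0.0, -4.0, 0.0]
[25.8, 0.0, -23.4, 0.0, -4.1, 0.0]
```

```bash
python3 -m crank '[[37,0,-3.5,0,-4.1,0,1],[37,0,-5.5,0,-4.1,0,1],[36,0,-7.5,0,-4.1,0,1],[35.5,0,-9.5,0,-4.1,0,1],[35,0,-11.5,0,-4.1,0,1],[34,0,-13.5,0,-4.1,0,1],[33,0,-15.5,0,-4.1,0,1],[31.5,0,-17.5,0,-4.1,0,1]]'
python3 -m crank '[[30,0,-19,0,-4.1,0,1],[29,0,-20.5,0,-4.1,0,1],[27,0,-22,0,-4.1,0,1],[26,0,-23.5,0,-4.1,0,1],[0,0,0,0,0,0,1],[0,0,0,0,0,0,1],[0,0,0,0,0,0,1],[0,0,0,0,0,0,1]]'
python3 - <<'E'
from h import *
q,Q=gp(85,0,390,-90);p,R=cur();print(R.T@(q-p)*1000, Ro.from_matrix(R.T@Q).as_rotvec()*57.3,get_state()['joint_pos'])
c=calibration("wrist");a=read_camera("wrist");cv2.imwrite("pics/w9.png",a)
import pickle;pickle.dump(c,open("w9.pkl","wb"))
draw(a,c,True,lean=False);cv2.imwrite("pics/w9d.png",a)
E
```

```text
clock: 12.85
tcp_pos: [0.5676, -0.0157, 0.4417]
orientation: [-0.094, 0.733, 0.666, 0.103]
wrist_force: [0.5, 0.5, 0.4]
finger_gap: 0.0854
clock: 13.85
tcp_pos: [0.5771, 0.0773, 0.5436]
orientation: [0.001, 0.741, 0.672, -0.002]
wrist_force: [-0.2, 0.3, 0.2]
finger_gap: 0.0853
[ 0.35380621  0.18733566 -1.36059415] [-0.07088668  0.2916459   0.04790365] [-0.00367208  0.34166484  0.42429727  1.65513642 -0.00495182  1.66403089]
```

View pics/w9d.png

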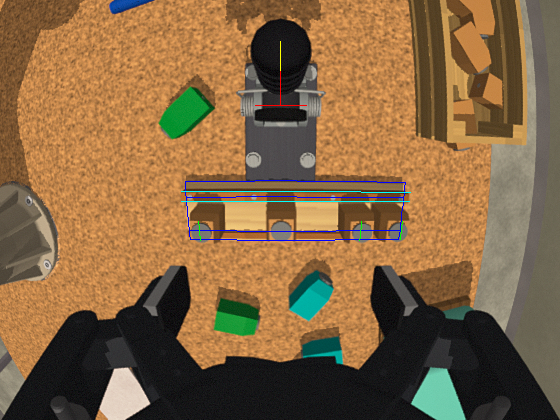

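Run:
```python
from h import *
p,R=gp(190,0,339,-120)
rowsp(p,R,7,[0,0,.155])
```

```text
[26.7, 0.1, 7.5, 0.0, -4.2, 0.0]
[27.1, 0.0, 6.3, 0.0, -4.3, 0.0]
[27.5, 0.1, 5.2, 0.0, -4.2, 0.0]
[27.9, 0.0, 3.9, 0.0, -4.3, 0.0]
[28.0, 0.1, 2.8, 0.0, -4.2, 0.1]
[28.2, 0.0, 1.5, 0.0, -4.3, 0.0]
[28.2, 0.0, 0.2, 0.0, -4.2, 0.0]
```

```bash
python3 -m crank '[[26.7,0,7.5,0,-4.2,0,1],[27,0,6.3,0,-4.3,0,1],[27.5,0,5.2,0,-4.2,0,1],[28,0,3.9,0,-4.3,0,1],[28,0,2.8,0,-4.2,0,1],[28,0,1.5,0,-4.3,0,1],[28,0,0.2,0,-4.2,0,1],[0,0,0,0,0,0,1]]'
python3 - <<'E'
from h import *
q,Q=gp(190,0,339,-120);p,R=cur();print(R.T@(q-p)*1000, Ro.from_matrix(R.T@Q).as_rotvec()*57.3,get_state()['joint_pos'])
c=calibration("wrist");a=read_camera("wrist");cv2.imwrite("pics/w10.png",a)
E
```

```text
clock: 14.9
tcp_pos: [0.5949, 0.2614, 0.471]
orientation: [0.173, 0.714, 0.651, -0.193]
wrist_force: [0.1, 0.1, -0.4]
finger_gap: 0.0854
[-2.97540462  0.42745093 -0.87223033] [-0.07327929  0.0833153   0.33820251] [ 0.37774006  0.6327985   0.65620413  1.85463962 -0.46125806  2.10219532]
```

View pics/w10.png

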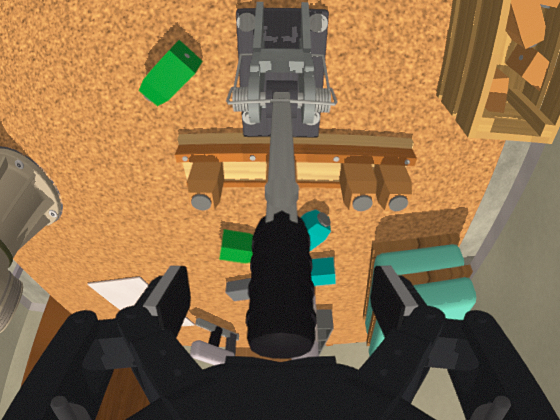

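```bash
python3 -m crank '[[-1,0.2,0,0,0,0.2,0.8],[0,0,0,0,0,0,0.4],[0,0,0,0,0,0,0],[0,0,0,0,0,0,0],[0,0,0,0,0,0,0],[0,0,0,0,0,0,0],[0,0,0,0,0,0,0],[0,0,0,0,0,0,0]]' 70
python3 - <<'E'
from h import *
q,Q=gp(190,0,339,-120);p,R=cur();s=get_state();print(R.T@(q-p)*1000, Ro.from_matrix(R.T@Q).as_rotvec()*57.3,s['wrist_force'],s['ft_torque'])
c=calibration("wrist");a=read_camera("wrist");cv2.imwrite("pics/w11.png",a)
# arc rows: 95.1 deg about pivot from present pose
piv=pw(170,0,115);n=pw(0,1,0)-O;n/=np.linalg.norm(n)
# rotation that takes grip toward -x: about press y, sign check
for sg in(1,-1):
    Rr=Ro.from_rotvec(n*sg*np.deg2rad(95.1)).as_matrix();g=piv+Rr@(pw(190,0,339)-piv)
    print(sg,(g-pw(-55,0,115))*1000)
for k in (24,32):
    st=95.1/k;Rr=Ro.from_rotvec(-n*np.deg2rad(st)).as_matrix()
    p1=piv+Rr@(p-piv);R1=Rr@R
    print(k,R.T@(p1-p)*1000,np.rad2deg(Ro.from_matrix(R.T@R1).as_rotvec()))
print("r",(p-piv)@(pw(1,0,0)-O)*1e6,(p-piv)[2]*1e3)
E
```

```text
clock: 15.95
tcp_pos: [0.5943, 0.2585, 0.4755]
orientation: [0.175, 0.716, 0.648, -0.191]
wrist_force: [-0.2, -0.1, 5.1]
finger_gap: 0.0267
[1.84567748 0.69365183 1.60853457] [ 0.12994875  0.02286291 -0.11519627] [-0.19074337 -0.08731121  5.13916347] [-0.15338143  0.58746896 -0.21599257]
1 [ 43.55469408 444.20513279 -39.83314381]
-1 [0.01062828 0.1083956  0.00849881]
24 [-24.68478144   0.0325365    7.54198882] [0.00796801 3.9624818  0.00898482]
32 [-18.56341096   0.02486486   5.49671494] [0.00597601 2.97186135 0.00673861]
r 96.70721076600672 360.54805418598875
```

View pics/w11.png

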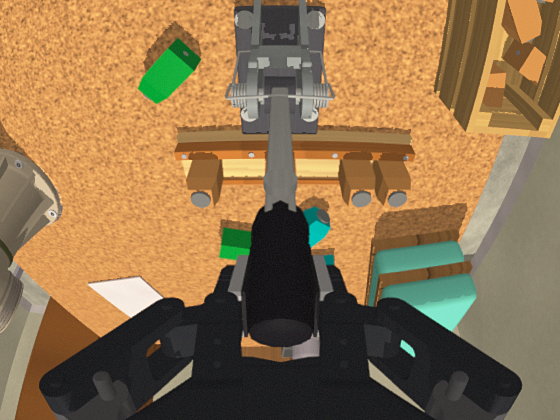

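```bash
cat >> h.py <<'E'
def lev(deg):
    """where TCP should be with lever at deg from rest (grip geometry as grasped), residual in tool axes mm, forces"""
    s=get_state();p,R=cur()
    a=np.deg2rad(84.9+deg) if 0 else np.deg2rad(84.9)+np.deg2rad(deg)
    x,z=170+225*np.cos(a),115+225*np.sin(a)
    q,Q=gp(x,0,z,-120+deg)
    print(deg,'res',np.round(R.T@(q-p)*1000,1),np.round(np.rad2deg(Ro.from_matrix(R.T@Q).as_rotvec()),1),'F',np.round(s['wrist_force'],1),'j',np.round(s['joint_pos'],2),s['clock'])
E
python3 -m crank '[[-18.6,0,5.5,0,3,0,0],[-18.6,0,5.5,0,3,0,0],[-18.6,0,5.5,0,3,0,0],[-18.6,0,5.5,0,3,0,0],[-18.6,0,5.5,0,3,0,0],[-18.6,0,5.5,0,3,0,0],[-18.6,0,5.5,0,3,0,0],[-18.6,0,5.5,0,3,0,0]]'
python3 -c "
from h import *
lev(24)"
```

```text
clock: 17.0
tcp_pos: [0.5786, 0.1051, 0.4845]
orientation: [0.036, 0.74, 0.671, -0.037]
wrist_force: [-3.1, 0.0, 8.8]
finger_gap: 0.0266
24 res [1.1 1.4 2.4] [ 0.2 -0.1 -0.1] F [-3.1  0.   8.8] j [ 0.07  0.35  0.28  1.52 -0.1   1.74] 17.0
```

```bash
python3 -m crank '[[-18.6,0.1,5.5,0,3,0,0],[-18.6,0.1,5.5,0,3,0,0],[-18.6,0.1,5.5,0,3,0,0],[-18.6,0.1,5.5,0,3,0,0],[-18.6,0.1,5.5,0,3,0,0],[-18.6,0.1,5.5,0,3,0,0],[-18.6,0.1,5.5,0,3,0,0],[-18.6,0.1,5.5,0,3,0,0]]'
python3 -c "
from h import *
lev(48)"
```

```text
clock: 18.0
tcp_pos: [0.5644, -0.0389, 0.4298]
orientation: [-0.104, 0.732, 0.663, 0.116]
wrist_force: [-12.1, -6.2, 14.3]
finger_gap: 0.0269
48 res [0.3 1.5 2.8] [ 0.1  0.1 -0.1] F [-12.1  -6.2  14.3] j [-0.28  0.31  0.08  1.4   0.31  1.38] 18.0
```

```bash
python3 -m crank '[[-18.6,-0.3,5.5,0,3,0,0],[-18.6,-0.3,5.5,0,3,0,0],[-18.6,-0.3,5.5,0,3,0,0],[-18.6,-0.2,5.5,0,3,0,0],[-18.6,-0.2,5.5,0,3,0,0],[-18.6,0,5.5,0,3,0,0],[-18.6,0,5.5,0,3,0,0],[-18.6,0,5.5,0,3,0,0]]'
python3 -c "
from h import *
lev(72)
cv2.imwrite('pics/w12.png',read_camera('wrist'));cv2.imwrite('pics/s12.png',read_camera('scene'))"
```

```text
clock: 19.0
tcp_pos: [0.5532, -0.1488, 0.3204]
orientation: [-0.238, 0.693, 0.627, 0.265]
wrist_force: [-14.0, -16.7, 14.2]
finger_gap: 0.0268
72 res [0.2 1.9 2.8] [ 0.2  0.2 -0.1] F [-14.  -16.7  14.2] j [-0.54  0.5   0.01  1.45  0.65  1.01] 19.0
```

View pics/w12.png

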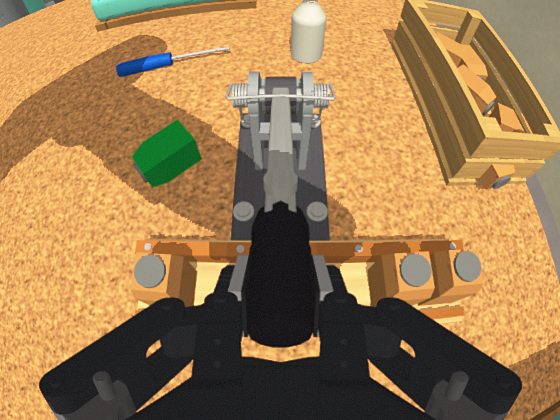

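View pics/s12.png

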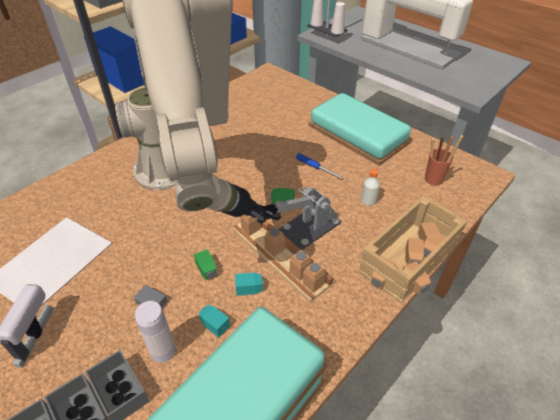

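```bash
python3 -m crank '[[-17.4,-0.3,4.9,0,2.8,0,0],[-17.4,-0.3,4.9,0,2.8,0,0],[-17.4,-0.3,4.9,0,2.8,0,0],[-17.4,-0.3,4.9,0,2.8,0,0],[-17.4,-0.2,4.9,0,2.8,0,0],[-17.4,0,5,0,2.8,0,0],[-17.4,0,5,0,2.8,0,0],[0,0,0,0,0,0,0]]'
python3 -c "
from h import *
lev(91.6)
cv2.imwrite('pics/w13.png',read_camera('wrist'))"
```

```text
clock: 20.1
tcp_pos: [0.5478, -0.1997, 0.2025]
orientation: [-0.342, 0.637, 0.576, 0.38]
wrist_force: [-8.8, -18.4, 9.5]
finger_gap: 0.0269
91.6 res [1.3 2.3 2.6] [ 0.3  0.1 -0. ] F [ -8.8 -18.4   9.5] j [-0.65  0.8   0.06  1.61  0.85  0.66] 20.1
```

View pics/w13.png

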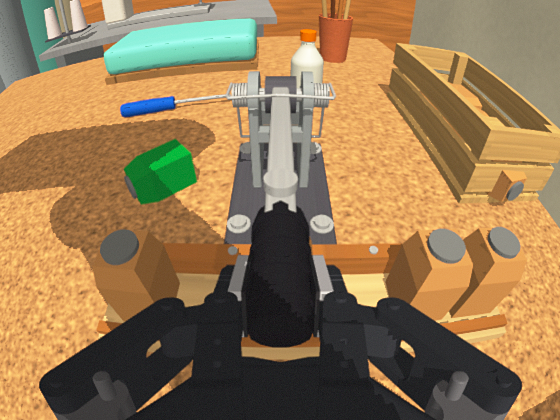

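```bash
python3 -m crank '[[-7,-0.2,1.1,0,1,0,0],[-7,-0.2,1.1,0,1,0,0],[-6.2,0,1.5,0,1,0,0],[-3,0,0.8,0,0.5,0,0],[0,0,0,0,0,0,0],[0,0,0,0,0,0,0],[0,0,0,0,0,0,0],[0,0,0,0,0,0,0]]'
python3 -c "
from h import *
lev(95.1)"
```

```text
clock: 21.15
tcp_pos: [0.5473, -0.2044, 0.1827]
orientation: [-0.359, 0.625, 0.566, 0.4]
wrist_force: [-4.0, -10.3, 12.7]
finger_gap: 0.0269
95.1 res [-0.9  2.3  3.8] [0.3 0.  0.1] F [ -4.  -10.3  12.7] j [-0.67  0.85  0.08  1.65  0.87  0.59] 21.15
```

```bash
python3 -m crank '[[-0.9,0,0.4,0,0,0,0],[-0.9,0,0.4,0,0,0,0],[-0.9,0,0.4,0,0,0,0],[0,0,0,0,0,0,0],[0,0,0,0,0,0,0],[0,0,0,0,0,0,0],[0,0,0,0,0,0,0],[0,0,0,0,0,0,0]]' 100
python3 -c "
from h import *
lev(95.1)"
```

```text
clock: 22.15
tcp_pos: [0.5472, -0.2046, 0.1805]
orientation: [-0.359, 0.625, 0.566, 0.4]
wrist_force: [-6.2, -10.3, 17.0]
finger_gap: 0.0261
95.1 res [1.1 2.4 3. ] [0.3 0.  0.1] F [ -6.2 -10.3  17. ] j [-0.67  0.86  0.08  1.65  0.87  0.59] 22.15
```

```bash
python3 -m crank '[[-0.9,0,0.4,0,0,0,0],[-0.9,0,0.4,0,0,0,0],[0,0,0,0,0,0,0],[0,0,0,0,0,0,0],[0,0,0,0,0,0,0],[0,0,0,0,0,0,0],[0,0,0,0,0,0,0],[0,0,0,0,0,0,0]]' 100
python3 -c "
from h import *
lev(95.1)
cv2.imwrite('pics/w14.png',read_camera('wrist'))
for n,(x0,y0,w,h,s) in dict(scene=(220,170,130,130,5),top=(190,140,140,140,4.5)).items():
    a=read_camera(n)[y0:y0+h,x0:x0+w];cv2.imwrite(f'pics/{n}14.png',cv2.resize(a,None,fx=s,fy=s,interpolation=cv2.INTER_CUBIC)[:600])
"
```

```text
clock: 23.15
tcp_pos: [0.5472, -0.2046, 0.1794]
orientation: [-0.36, 0.625, 0.565, 0.401]
wrist_force: [-7.3, -11.7, 21.9]
finger_gap: 0.026
95.1 res [2.1 2.4 2.6] [ 0.3 -0.   0. ] F [ -7.3 -11.7  21.9] j [-0.67  0.86  0.08  1.65  0.88  0.59] 23.15
```

View pics/scene14.png

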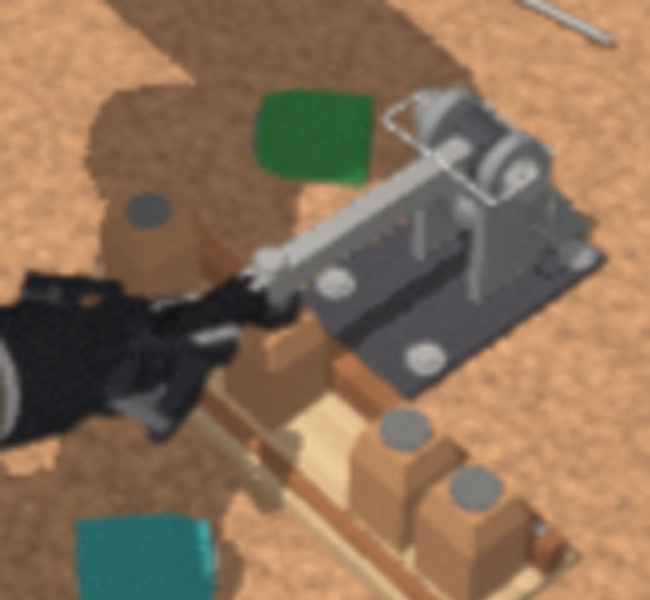

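View pics/w14.png

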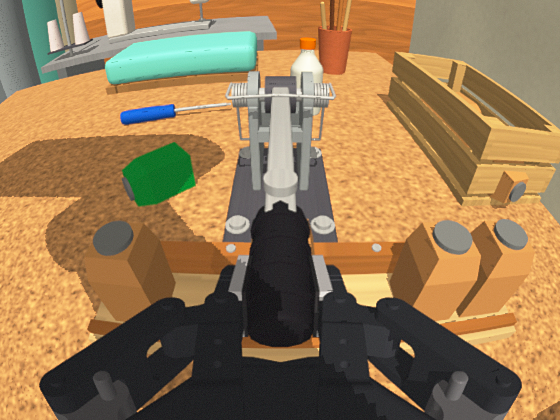

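View pics/top14.png

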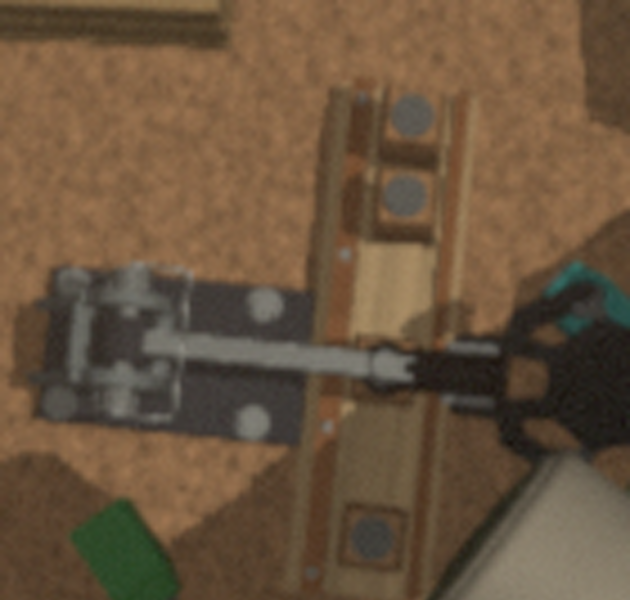

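```bash
python3 -m crank '[[-0.9,-0.2,0.2,0,0,0,0],[-0.9,-0.2,0.2,0,0,0,0],[0,0,0,0,0,0,0],[0,0,0,0,0,0,0],[0,0,0,0,0,0,0],[0,0,0,0,0,0,0],[0,0,0,0,0,0,0],[0,0,0,0,0,0,0]]' 100
python3 -c "
from h import *
lev(95.1);p,R=cur();print((p+R[:,2]*.155))"
```

```text
clock: 24.3
tcp_pos: [0.5469, -0.2047, 0.1787]
orientation: [-0.36, 0.625, 0.565, 0.401]
wrist_force: [-6.5, -11.4, 27.7]
finger_gap: 0.0263
95.1 res [2.8 2.6 2.3] [ 0.4 -0.1  0. ] F [ -6.5 -11.4  27.7] j [-0.67  0.86  0.08  1.65  0.88  0.58] 24.3
[ 0.56176875 -0.06472332  0.1137123 ]
```

```bash
python3 -m crank '[[-0.9,0,0.4,0,0,0,0],[0,0,0,0,0,0,0],[0,0,0,0,0,0,0],[0,0,0,0,0,0,0],[0,0,0,0,0,0,0],[0,0,0,0,0,0,0],[0,0,0,0,0,0,0],[0,0,0,0,0,0,0]]' 100
python3 -c "
from h import *
lev(95.1);p,R=cur();print((p+R[:,2]*.155))
a=read_camera('scene');cv2.imwrite('pics/s15.png',cv2.resize(a[195:275,235:325],None,fx=7,fy=7,interpolation=cv2.INTER_CUBIC))
b=cv2.imread('pics/scene8.png')
lev(95.1)
d=cv2.absdiff(a,b).max(2);print([d[y0:y1,x0:x1].mean() for x0,y0,x1,y1 in [(288,245,330,295),(140,300,180,365),(135,285,168,310)]])"
```

```text
clock: 25.3
tcp_pos: [0.5469, -0.2047, 0.1783]
orientation: [-0.36, 0.625, 0.564, 0.402]
wrist_force: [-6.6, -12.3, 32.1]
finger_gap: 0.026
95.1 res [3.2 2.7 2.2] [ 0.4 -0.1  0. ] F [ -6.6 -12.3  32.1] j [-0.67  0.86  0.08  1.65  0.88  0.58] 25.3
[ 0.56179371 -0.06474846  0.11343787]
95.1 res [3.2 2.7 2.2] [ 0.4 -0.2  0. ] F [ -6.9 -10.8  31.6] j [-0.67  0.86  0.08  1.65  0.88  0.58] 25.35
[np.float64(2.0114285714285716), np.float64(2.0707692307692307), np.float64(11.77939393939394)]
```

View pics/s15.png

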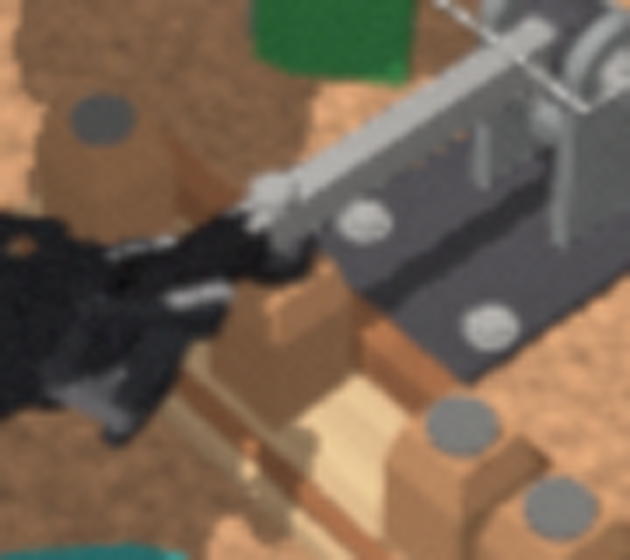

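The crop shows the leg upright (middle about 285, 340) under the lever. The pad is on its glide and the neighbouring glides at (103, 118), (463, 425) and (560, 508) look undisturbed.

```bash
python3 -c "
from workcell import *
hand_in()"
```

```text
the job is handed in; nothing more can be done
```

The leg is standing upright in the lane, glide on top under the pad, and I let go of it before touching the lever. I then gripped the lever, swung it down to its stop and handed in at about 25 s while still holding it there with a 100 N grip.

**Leg:** After release, the top and wrist views put the glide within roughly 1 mm of the spot. Single pose readings scatter by about 1 mm, and the wrist and top cameras differed by up to 3 mm on the neighbouring legs.

**Lever:** The last check read about 32 N of upward force on the tool, against the 17 N needed. Stiffness rose from about 2 to about 10 N/mm over the last pushes, and the grip point read about 113 mm high against the nominal 115 mm. I take that as the stop being reached, but I inferred it from force and position and did not measure the lever angle.

**Side loads:** Up to about 14 N sideways and 20 N along the lever showed up during the swing. I eased both, leaving about 7 N and 11 N at the end.

**Surroundings:** Legs c and d and the spray can matched the picture taken before the lever move. The area around the sanding block differed, which I put down to the arm's shadow and did not check further. I did not compare the other objects numerically.

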